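# Take up a drum brake's star-wheel adjuster through its access slot

### The arm

A 6-joint arm with a two-finger parallel gripper is mounted at the origin on the work surface. World frame = base frame: x ahead of the robot, y to its left, z up, the work surface at z = 0. Lengths are in mm, angles in rad, forces in N, time in s.
With the tool pointing down it reaches from about 250 to 775 mm from the base axis. Payload 4 kg.
Tool frame: the origin (TCP) lies midway between the tips of the shut fingers; the grasp point (between the pads) lies 19 mm behind it; z points along the fingers, y is the line along which they close (so a half turn about z gives the same grasp; the last joint's range is limited). The gripper opens to 94 mm and grips with 3 to 60 N. Pads are 16 mm wide; open, the fingers measure 119 mm over their backs; the gripper's body (75 mm by 177 mm) begins 78 mm behind the grasp point.
Start: joints at [-1.254, 0.087, 1.371, -0, 1.684, -0.103], TCP at [224.168, -502.264, 205.506] pointing down, gripper open.
Joint ranges: [-3.1, 3.1], [-0.76, 2.03], [0.27, 2.55], [-1.08, 4.22], [0.17, 2.65], [-2.57, 2.57]. Speed limits (rad/s): [2.79, 2.79, 3.14, 3.14, 3.14, 3.14].

### API

Orientations are given as a unit quaternion [w, x, y, z].
In Python, from workcell import ctrl, inverse_kinematics, get_state, imaging gives the robot as it stands. Calls block until the motion is done:
- ctrl.move_to(position, orientation): joint-space move of the TCP to a pose.
- ctrl.line_to(position, rotation=None, feed=150): straight line of the TCP; rotation=None keeps the orientation; feed is the mean speed in mm/s.
- ctrl.move_j(angles): joint-space move.
- ctrl.command_gripper(opening, grasp_force=None): opening from 0.0 (shut) to 1.0 (fully open); grasp_force is the grip in N (None keeps the last); returns when the fingers have stopped.
- ctrl.sleep(seconds).
- inverse_kinematics(position, orientation): joint angles nearest the present ones, or None.
- get_state(): the state.
- imaging.camera(name): name is "scene" or "top"; returns the picture (480x640x3 uint8, red, green, blue); there is no depth.
- imaging.camera_info(name): a dict with "intrinsics" (3x3 intrinsics, pixels), "k1" (the pictures are not rectified: a ray, as slopes to the right and down, at radius r is drawn at 1 + k1 r^2 times it, then the intrinsics apply), "pose" (4x4, takes a point from camera to world coordinates). Camera axes: x right, y up, looking along -z (the intrinsics and any distortion apply to the point x, -y, -z); pixel columns grow to the right and rows downward; lengths in mm; the calibration is good to about 2 mm. A picture is of the moment at which its call begins. camera_info takes no time and is no camera call.
A pose or a line that the arm cannot do raises ctrl.MotionError and nothing moves.
- ctrl.close_job(): hands the job in; it is judged then, once.
The state is a dict: "t": time; "joint_pos": joint angles; "joint_vel": joint speeds; "effort": joint torques, N m; "eef_pos": TCP position; "ee_rot": TCP orientation; "contact_force": force on the tool from outside, world axes, zero at the start; "torque": the same for the moment, N m; "grip_width": opening from 0.0 (shut) to 1.0 (fully open); "grasp_force": force on a finger pad.
Only numpy, scipy, OpenCV 4.12 (cv2) and the standard library are available. Lean on these libraries where they do the work, as an engineer would, in place of code of your own. Each camera call takes 0.05 s, during which the arm holds its last target. There are 200 camera calls.

### The job

Take the adjusting spoon out of the wooden tool block, put its blade through the access slot in the leaning brake plate and flick the star wheel on, one tooth at a stroke, so that the teeth under the slot move to the left for someone facing the plate from its low side; go on until the brake shoe is hard against the drum and the wheel will turn no further, without forcing it. Then stand the spoon back in a free hole of the block, right down on its flange. Leave the punch in the block and the loose things on the bench where they are.

Things in the scene. Friction and masses are not known exactly. Their poses are not given: they have to be found in the camera images.
- brake: Drum brake on a low steel stand fixed to the bench, 180 x 180 mm foot: a dark drum 200 mm across, closed by the plate, with star wheel and shoe inside. Origin on the bench under the middle of the plate; z up. Its place and yaw vary.
- plate: Round steel backing plate, about 180 mm across, 3 mm thick. Origin: centre of its outer face, 125 mm above the bench. z = outward normal, leaning 30 degrees from vertical, to the robot's right and a little towards it; x = up the slope; y = level, to the left of someone facing the plate from its low side. A hub stub stands 20 mm high at x = 12 mm.
- slot (a point): Centre of the access slot, in the plate's outer face, at plate x = -30 mm, y = 0. The slot is 28 mm long along the plate's y and 16 mm wide along its x. A blade drawn along it to +y, tip 14 mm below the face, pushes a tooth along: one stroke from the -y end to the +y end is about one tooth, and then the next gap lies at the -y end again.
- wheel (a point): Centre of the star wheel (fixed point), 31 mm below the plate's face, 2 mm to +y of the slot's centre, axis along the plate's x. 8 straight radial teeth 4 mm thick, 12 mm wide, radius 15 to 25 mm; where they stand is unknown. Tooth tips pass 6 mm below the face. Turning takes 2 to 4 N at a tooth; it stays where left, goes back if pushed to -y, and stops hard 1.8 to 2.8 teeth on.
- shoe_edge (a point): Middle of the outer (lower) edge of the brake shoe's dark lining, 4 mm below the plate's face, seen through a closed clear pane 42 mm wide near the plate's lower edge. It creeps along the plate's -x by 4 mm for each tooth that the wheel is moved to +y; at plate x = -87 mm it is hard against the drum and the wheel stops.
- block: Hardwood tool block, 80 (x) x 190 (y) x 65 mm high, fixed. Origin at the centre of its underside, z up. Three square holes, 18 mm wide, 62 mm deep, open at the top at y = +60, 0 and -60 mm, x = 0. The spoon stands in one, the punch in another, the third is free.
- spoon: Adjusting spoon, loose, 120 g, upright in a hole of the block. Black square handle 24 x 24 x 58 mm, sides square to its x and y; below it a 34 mm square flange 6 mm thick, resting on the block; then a round shank, 10 mm across, 28 mm long; then a flat blade 27 mm long, 9 mm wide (x), 3.5 mm thick (y), round-ended. Origin: centre of the flange's underside, z up the handle.
- spoon_tip (a point): End of the spoon's blade, on its axis, 55 mm below the spoon's origin.
- spoon_grip (a point): Point on the spoon's axis in the handle, 30 mm above its origin: take it here.
- punch: Pin punch, loose, all steel, with a round 16 mm grip and a round 30 mm flange, standing in another hole of the block; 56 mm high above the block. Origin at the centre of the flange's underside. To be left alone.
- wrench: Open-ended wrench lying on the bench in front of the brake (bystander).
- nut: Steel hub nut, 30 mm across, 16 mm high, on the bench (bystander).
- can: Grey spray can, 60 mm across, 170 mm high, standing to the left (bystander).
- bolt: Bolt, 99 mm long, lying on the bench to the left (bystander).
There are look-alikes about, which are no part of the job. What is shaped like the spoon but pink or yellow is not meant. Of the things that look like the block, the smaller one is meant.

How it is judged (in metres and radians):
On the way, in this order (a step that is already met when the one before it is completed fails the run):
1. the spoon's blade is put through the slot, its tip below the plate's face (distance between spoon_tip and slot below 0.022 m and z of spoon_tip in the frame of plate below -0.006 m), for 0.1 s.
2. with the blade in the slot, the shoe has been brought against the drum (x of shoe_edge in the frame of plate below -0.0855 m and distance between spoon_tip and slot below 0.03 m), for 0.1 s.
At the end, for the whole second after the job is handed in: The shoe's outer edge is within 1.5 mm of the drum (below -85.5 mm on the plate's x) and the spoon stands at rest in a hole of the block, upright within 7 degrees, its flange down on the top of the block within 4 mm (x of shoe_edge in the frame of plate below -0.0855 m and z of spoon in the frame of block between 0.06 and 0.069 m and x of spoon in the frame of block between -0.008 and 0.008 m and y of spoon in the frame of block between -0.07 and 0.07 m and angle between spoon's own z axis and vertical below 0.12 rad and linear speed of spoon below 0.02 m/s); the robot touches nothing.
It fails at once if the brake is forced: the spoon presses on it, plate or wheel, with more than 60 N (contact force between spoon and brake above 60 N).
It fails at once if the punch is pulled from its hole or knocked over (distance of punch from where it was at the start of the episode above 0.02 m or angle between punch's own z axis and vertical above 0.3 rad).
It fails at once if a bystander on the bench is moved more than 30 mm (distance of any of wrench, nut, can, bolt from where it was at the start of the episode above 0.03 m).
It also fails if it takes over 67 s, if anything falls off the work surface, if the arm or the gripper's body presses on something with over 40 N, if the wrist force passes 120 N, or if a joint passes its speed limit or range.

## Working session

There is one attempt and no reset: what is moved stays moved. The work goes in short steps, each a Python script; the robot and the scene stay as the last script left them, time stands still between calls to the robot, and variables do not carry over. Pictures are saved under pics/ and viewed, at most 10 in all, crops included, and the job is handed in when it is done.

```bash
mkdir -p pics; ls; python3 - <<'E'
from workcell import ctrl, get_state, imaging
import cv2, numpy as np
for n in ["scene","top"]:
    im=imaging.camera(n); cv2.imwrite(f"pics/{n}0.png",im[:,:,::-1])
    i=imaging.camera_info(n); print(n,np.round(i["intrinsics"],1).tolist(),i["k1"],np.round(i["pose"],3).tolist())
s=get_state(); print({k:np.round(v,3).tolist() for k,v in s.items()})
E
```

```text
pics
scene [[620.4, 0.0, 320.9], [0.0, 620.4, 253.9], [0.0, 0.0, 1.0]] 0.052055509628295846 [[-0.228, -0.749, 0.622, 1387.903], [0.974, -0.174, 0.147, 241.138], [-0.002, 0.639, 0.769, 1227.199], [0.0, 0.0, 0.0, 1.0]]
top [[535.1, 0.0, 322.7], [0.0, 535.1, 245.6], [0.0, 0.0, 1.0]] -0.15371279357222184 [[0.003, 0.977, -0.214, 168.292], [-1.0, 0.003, 0.0, 29.592], [0.001, 0.214, 0.977, 1454.065], [0.0, 0.0, 0.0, 1.0]]
{'t': 0.1, 'joint_pos': [-1.254, 0.088, 1.372, -0.0, 1.684, -0.103], 'joint_vel': [-0.0, -0.004, -0.003, 0.002, -0.001, 0.001], 'effort': [0.003, -34.125, -30.33, 0.072, 0.03, -0.0], 'eef_pos': [223.991, -501.782, 204.439], 'ee_rot': [-0.001, 0.978, 0.208, -0.0], 'contact_force': [-0.192, 0.318, 0.14], 'torque': [-0.026, 0.017, -0.014], 'grasp_force': 0.0, 'grip_width': 1.0}
```

View pics/scene0.png

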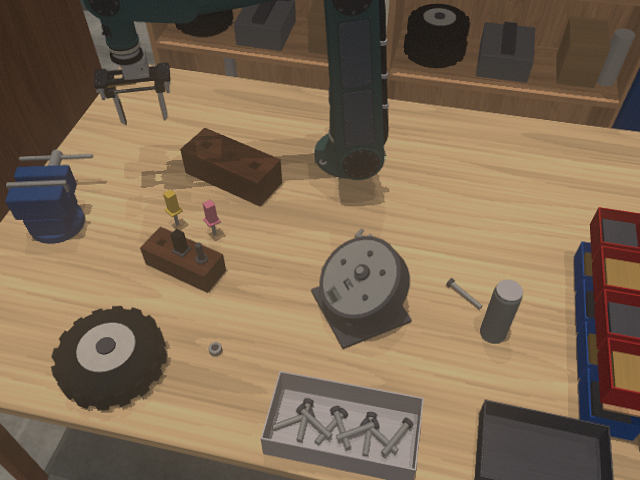

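View pics/top0.png

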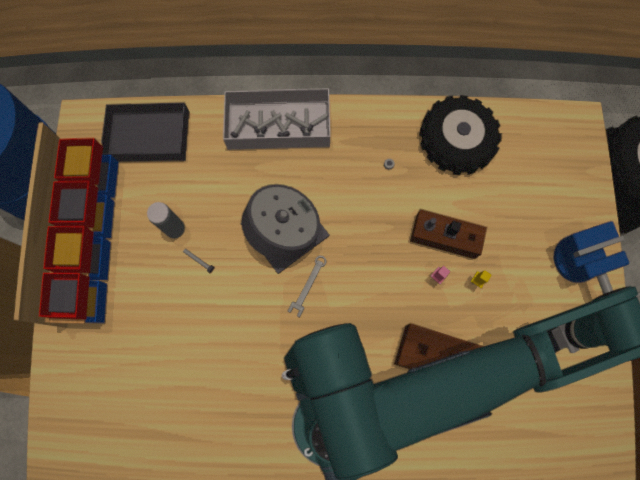

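Scene: the spoon (black handle) is in the block at about (180,240), the punch at (201,252), the free hole at the left end (160,240), the brake at (363,275). Top: spoon at (453,228), punch at (431,224), brake at (282,216). I'll enlarge these areas.

```bash
python3 - <<'E'
import cv2, numpy as np
s=cv2.imread("pics/scene0.png");t=cv2.imread("pics/top0.png")
def c(im,x,y,w,h,k): return cv2.resize(im[y:y+h,x:x+w],None,fx=k,fy=k,interpolation=cv2.INTER_CUBIC)
a=np.hstack([c(s,305,225,115,75*115//115+50,3.478)[:300,:400],c(t,230,170,115,86,3.478)[:300,:400] if 0 else cv2.copyMakeBorder(c(t,235,175,100,75,4),0,0,0,0,0)])
a=np.hstack([c(s,310,230,100,75,4),c(t,235,180,100,75,4)])
b=np.hstack([c(s,135,215,100,75,4),c(t,400,195,100,75,4)])
cv2.imwrite("pics/crop0.png",np.vstack([a,b]))
E
```

```text
(no output)
```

View pics/crop0.png

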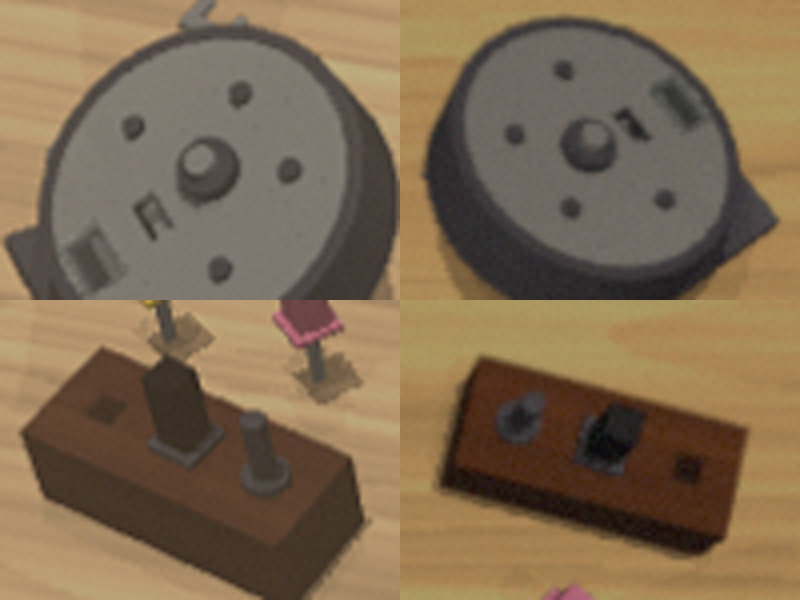

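```bash
cat > h.py <<'E'
import numpy as np, cv2
from scipy.spatial.transform import Rotation as R
from workcell import ctrl, inverse_kinematics, get_state, imaging
CI={n:imaging.camera_info(n) for n in("scene","top")}
def ray(n,p):
    i=CI[n]; q=cv2.undistortPoints(np.array([[p]],float),np.array(i["intrinsics"]),np.array([i["k1"],0,0,0.]))[0,0]
    P=np.array(i["pose"]); d=P[:3,:3]@[q[0],-q[1],-1]; return P[:3,3],d/np.linalg.norm(d)
def onz(n,p,z): o,d=ray(n,p); return o+d*(z-o[2])/d[2]
def tri(ps,pt):
    A=0;b=0
    for n,p in(("scene",ps),("top",pt)):
        o,d=ray(n,p); M=np.eye(3)-np.outer(d,d); A=A+M; b=b+M@o
    x=np.linalg.solve(A,b); return x,max(np.linalg.norm(np.cross(x-o,d)) for o,d in(ray("scene",ps),ray("top",pt)))
def proj(n,X):
    i=CI[n];P=np.array(i["pose"]);c=P[:3,:3].T@(np.asarray(X,float)-P[:3,3]); s=np.array([c[0],-c[1]])/-c[2]
    s=s*(1+i["k1"]*(s@s)); K=np.array(i["intrinsics"]); return K[:2,:2]@s+K[:2,2]
def quat(M): q=R.from_matrix(M).as_quat(); return [float(q[3]),*map(float,q[:3])]
E
cat > m.py <<'E'
from h import *
S=lambda x,y:(x/4+310-.375,y/4+230-.375); T=lambda x,y:((x-400)/4+235-.375,y/4+180-.375)
pts=dict(h1=((132,126),(665,200)),h2=((240,93),(571,208)),h3=((289,170),(515,134)),h4=((220,270),(564,70)),slot=((153,217),(631,125)),pane=((91,260),(679,104)))
X={}
for k,(a,b) in pts.items():
    X[k],e=tri(S(*a),T(*b)); print(k,X[k].round(1),round(e,1))
Q=np.array(list(X.values())); c=Q.mean(0); n=np.linalg.svd(Q-c)[2][2]; n*=np.sign(n[2]); print("normal",n.round(3),"lean",np.degrees(np.arccos(n[2])))
print("dir pane->slot az",np.degrees(np.arctan2(*(X['slot']-X['pane'])[1::-1])), "normal az",np.degrees(np.arctan2(n[1],n[0])))
S2=lambda x,y:(x/4+135-.375,(y-300)/4+215-.375); T2=lambda x,y:((x-400)/4+400-.375,(y-300)/4+195-.375)
print("blk top cam",[onz("top",T2(*p),65).round(1).tolist() for p in((480,357),(748,430),(716,537),(443,483))],"bottom-ish 443 may be lower")
print("blk scn cam",[onz("scene",S2(*p),65).round(1).tolist() for p in((104,347),(350,460),(277,545),(22,432))])
print("hole",onz("top",T2(688,470),65).round(1),onz("scene",S2(104,409),65).round(1))
print("handle top", tri(S2(174,367),T2(622,420)))
print("flange c",onz("scene",S2(185,440),71).round(1),onz("top",T2(605,447),71).round(1))
print("punch fl",onz("scene",S2(266,472),70).round(1),onz("top",T2(519,420),70).round(1))
E
python3 m.py
```

```text
h1 [502.8  84.6 119.5] 0.9
h2 [489.8 142.9 149.9] 0.4
h3 [538.  179.2 150. ] 0.7
h4 [590.4 152.1 118.4] 0.6
slot [556.  108.  108.7] 0.8
pane [577.1  77.4  86.2] 1.0
normal [ 0.32  -0.407  0.856] lean 31.181732379676575
dir pane->slot az 124.58028763762191 normal az -51.80774283091194
blk top cam [[575.5, -233.6, 65.0], [525.3, -416.5, 65.0], [451.1, -389.5, 65.0], [487.6, -205.2, 65.0]] bottom-ish 443 may be lower
blk scn cam [[452.9, -394.1, 65.0], [505.8, -213.4, 65.0], [577.4, -234.0, 65.0], [529.9, -415.4, 65.0]]
hole [ 497.2 -372.9   65. ] [ 501.2 -374.1   65. ]
handle top (array([ 513.69402489, -310.99937858,  133.66747613]), np.float64(0.4821083835429701))
flange c [ 518.  -313.6   71. ] [ 511.4 -315.    71. ]
punch fl [ 529.9 -257.5   70. ] [ 530.1 -257.4   70. ]
```

```bash
cat >> h.py <<'E'
def frame(az,lean=np.radians(30)):   # plate axes for up-slope azimuth az (deg): columns ex, ey, n
    a=np.radians(az); u=np.array([np.cos(a),np.sin(a),0]); z=np.array([0,0,1.])
    ex=u*np.cos(lean)+z*np.sin(lean); n=-u*np.sin(lean)+z*np.cos(lean); return np.c_[ex,np.cross(n,ex),n]
def tool(zdir,ydir): zdir=zdir/np.linalg.norm(zdir); y=ydir-zdir*(ydir@zdir); y/=np.linalg.norm(y); return np.c_[np.cross(y,zdir),y,zdir]
def az(a): a=np.radians(a); return np.array([np.cos(a),np.sin(a),0])
DN=np.array([0,0,-1.])
E
python3 - <<'E'
from h import *
F=frame(127); print(F.round(3).tolist())
slot=np.array([556,108,109.5])
for nm,yd in(("+ex",F[:,0]),("-ex",-F[:,0]),("+ey",F[:,1]),("-ey",-F[:,1])):
    q=quat(tool(-F[:,2],yd))
    for d in(52,66+30): 
        r=inverse_kinematics((slot+F[:,2]*d).tolist(),q); print(nm,d,None if r is None else np.round(r,2))
for a in(-15,165,75,255):
    r=inverse_kinematics([514.5,-314.5,76],quat(tool(DN,az(a)))); print(a,None if r is None else np.round(r,2))
# slot crops
s=cv2.imread("pics/scene0.png");t=cv2.imread("pics/top0.png")
ps,pt=[np.round(proj(n,slot)).astype(int) for n in("scene","top")]; print(ps,pt)
f=lambda im,p:cv2.resize(im[p[1]-15:p[1]+15,p[0]-20:p[0]+20],None,fx=10,fy=10,interpolation=cv2.INTER_CUBIC)
cv2.imwrite("pics/slot0.png",cv2.convertScaleAbs(np.hstack([f(s,ps),f(t,pt)]),alpha=1.6))
E
```

```text
[[-0.521, -0.799, 0.301], [0.692, -0.602, -0.399], [0.5, -0.0, 0.866]]
+ex 52 [-0.16  0.41  1.17  0.38  1.93 -2.31]
+ex 96 [-0.18  0.43  1.07  0.38  2.01 -2.3 ]
-ex 52 [-0.16  0.41  1.17  0.38  1.93  0.83]
-ex 96 [-0.18  0.43  1.07  0.38  2.01  0.84]
+ey 52 [-0.16  0.41  1.17  0.38  1.93  2.4 ]
+ey 96 [-0.18  0.43  1.07  0.38  2.01  2.41]
-ey 52 [-0.16  0.41  1.17  0.38  1.93 -0.74]
-ey 96 [-0.18  0.43  1.07  0.38  2.01 -0.73]
-15 [-0.64  0.26  1.43 -0.    1.45 -0.38]
165 None
75 [-0.64  0.26  1.43 -0.    1.45 -1.95]
255 [-0.64  0.26  1.43 -0.    1.45  1.19]
[348 284] [293 211]
```

View pics/slot0.png

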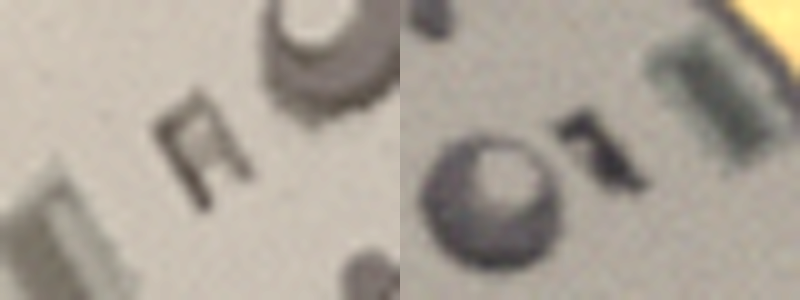

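Slot corners, scene crop: (155,130), (200,92), (253,178), (205,212), lit tooth metal in the middle. In the top crop its middle is at about (603,150). Now to grasp the spoon.

```bash
python3 - <<'E'
from h import *
S=lambda x,y:(x/10+328-.45,y/10+269-.45); T=lambda x,y:((x-400)/10+273-.45,y/10+196-.45)
c,e=tri(S(203,153),T(603,150)); print("slot",c.round(1),e)
F=frame(127)
def onp(n,p): o,d=ray(n,p); k=F[:,2]; return F.T@(o+d*(((c-o)@k)/(d@k))-c)
for n,f,ps in(("scene",S,((155,130),(200,92),(253,178),(205,212))),("top",T,((556,128),(590,108),(648,187)))):
    print(n,[onp(n,f(*p)).round(1)[:2].tolist() for p in ps])
q=quat(tool(DN,az(-15)))
ctrl.command_gripper(0.6,40)
ctrl.move_to([514.5,-314,190],q)
ctrl.line_to([514.5,-314,77],feed=200)
ctrl.command_gripper(0.0,40)
s=get_state(); print(s["grip_width"]*94,s["grasp_force"],s["contact_force"],s["t"])
ctrl.line_to([514.5,-314,200],feed=150)
s=get_state(); print(s["grip_width"]*94,s["grasp_force"],s["contact_force"],s["t"],s["eef_pos"])
a=imaging.camera("scene");b=imaging.camera("top")
cv2.imwrite("pics/s1.png",a[:,:,::-1]);cv2.imwrite("pics/t1.png",b[:,:,::-1])
p=proj("scene",[514.5,-314,150]).astype(int); r=proj("top",[514.5,-314,150]).astype(int)
f=lambda im,p:cv2.resize(im[p[1]-45:p[1]+45,p[0]-60:p[0]+60,::-1],(400,300),interpolation=cv2.INTER_CUBIC)
cv2.imwrite("pics/grab1.png",np.hstack([f(a,p),f(b,r)]))
E
```

```text
slot [556.5 107.4 109.3] 0.1310427601944641
scene [[-7.0, 12.7], [6.4, 13.8], [6.8, -13.0], [-6.5, -12.9]]
top [[8.0, -11.2], [-4.9, -12.0], [-4.2, 14.6]]
24.16119195434599 39.76648807525635 [-1.09244401  0.83505685  2.62271404] 3.4833
23.62757748391303 39.764994978904724 [-0.47952486  0.33866955 -1.31450791] 4.45 [ 513.99304193 -313.59521864  198.40837145]
```

View pics/grab1.png

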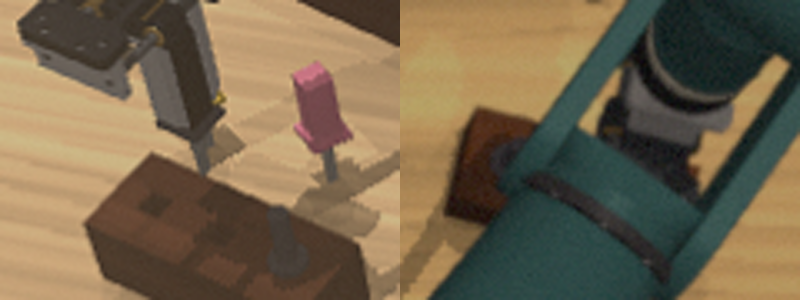

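The scene crop shows the spoon held, with its shank below the flange at (203,155). The blade's orientation is unclear, so I'll look over the slot.

```bash
cat >> h.py <<'E'
SLOT=np.array([556.5,107.4,109.3]); F=frame(127); SLOT[2]=109.6
QS=quat(tool(-F[:,2],-F[:,0]))
OFF=np.zeros(3)            # measured tip offset (world at slot pose)
def P(x,y,z): return (SLOT+F@np.array([x,y,z+66.])-OFF).tolist()   # TCP for tip at plate coords rel. slot
E
python3 - <<'E'
from h import *
ctrl.move_to(P(0,-8,25),QS)
s=get_state(); T=np.array(s["eef_pos"]); print(s["t"],(F.T@(T-SLOT)).round(2),s["contact_force"])
a=imaging.camera("scene");b=imaging.camera("top")
cv2.imwrite("pics/s2.png",a[:,:,::-1]);cv2.imwrite("pics/t2.png",b[:,:,::-1])
p=proj("scene",SLOT+F[:,2]*30).astype(int); r=proj("top",SLOT+F[:,2]*30).astype(int); print(p,r, proj("scene",T-F[:,2]*66),proj("top",T-F[:,2]*66))
f=lambda im,p:cv2.resize(im[p[1]-30:p[1]+30,p[0]-25:p[0]+25,::-1],(500,600),interpolation=cv2.INTER_CUBIC)[:,50:450]
cv2.imwrite("pics/over2.png",cv2.convertScaleAbs(np.hstack([f(a,p),f(b,r)]),alpha=1.5))
E
```

```text
6.0 [-0.59 -7.62 91.31] [ 0.41165792  0.86697519 -1.79261474]
[342 278] [297 204] [344.33042553 282.34434609] [294.82551535 202.97969366]
```

View pics/over2.png

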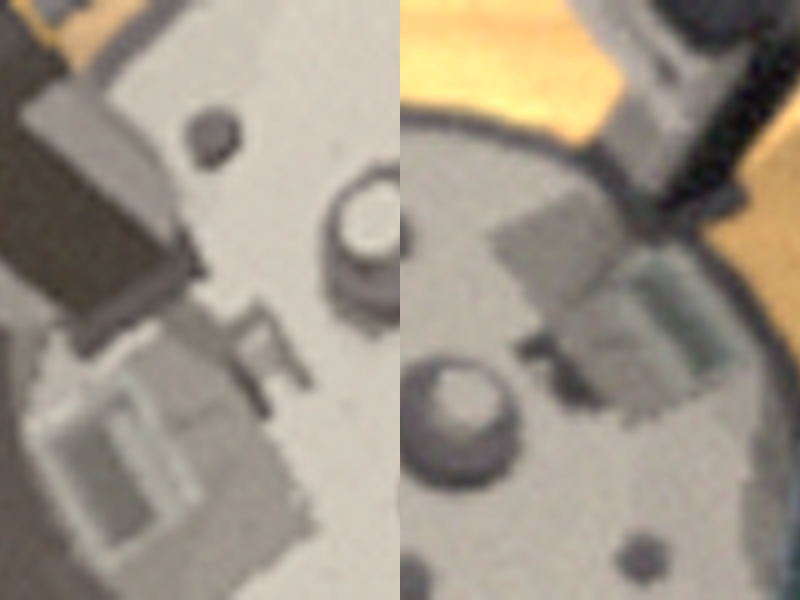

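The picture shows the flange at scene crop (140,300). The blade is about the same grey as the plate, so I'll stretch the contrast and also crop the earlier lifted view.

```bash
python3 - <<'E'
from h import *
def f(file,X,w=14,k=14,lo=None,hi=None):
    im=cv2.imread(file); p=proj("scene" if "/s" in file else "top",X); x,y=np.round(p).astype(int); print(file,p.round(1),x-w,y-w)
    c=cv2.resize(im[y-w:y+w,x-w:x+w].astype(np.float32),(2*w*k,2*w*k),interpolation=cv2.INTER_CUBIC)
    lo,hi=np.percentile(c,[3,97]) if lo is None else (lo,hi); return np.clip((c-lo)/(hi-lo)*255,0,255).astype(np.uint8)
T=SLOT+F@[-.6,-7.6,91.3]; m=T-F[:,2]*(66-15)
cv2.imwrite("pics/bl.png",cv2.resize(np.hstack([f("pics/s1.png",[514,-313.6,147]),f("pics/s2.png",m,lo=60,hi=150),f("pics/t2.png",m,lo=60,hi=130)]),(798,266)))
E
```

```text
pics/s1.png [175.8 227.4] 162 213
pics/s2.png [341.4 279.9] 327 266
pics/t2.png [296.9 199.8] 283 186
```

View pics/bl.png

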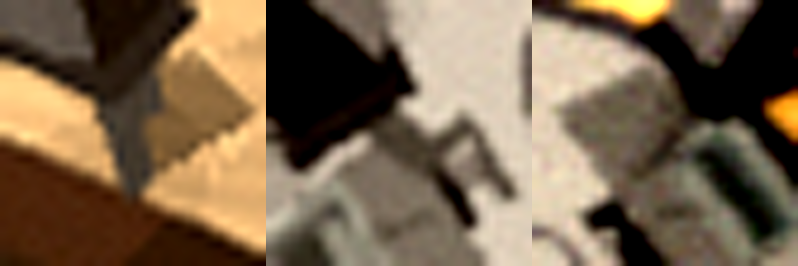

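The blade's breadth along the plate's x reads about 40 px, roughly 9 mm, in the middle tile. That matches the wide side lying along the slope, so I'll insert with a force guard.

```bash
cat >> h.py <<'E'
def ft(): s=get_state(); return F.T@np.array(s["contact_force"]),F.T@(np.array(s["eef_pos"])-SLOT)-[0,0,66],s
def go(a,b,step,lim,feed=40,log=True):
    """guarded straight move of the tip from a to b (plate coords rel. slot); returns last pos and whether it was stopped"""
    a=np.array(a,float);b=np.array(b,float);N=max(1,int(np.ceil(np.linalg.norm(b-a)/step)));f0=ft()[0]
    for k in range(1,N+1):
        p=a+(b-a)*k/N; ctrl.line_to(P(*p),feed=feed); f,q,s=ft(); d=f-f0
        if log: print(p.round(1),q.round(1),d.round(1),round(s["t"],2))
        if np.linalg.norm(d)>lim: return p,True
    return p,False
E
python3 - <<'E'
from h import *
p,st=go((0,-8,25),(0,-10,4),30,6)
if not st: p,st=go(p,(0,-10,-14),2,6)
E
```

```text
[  0. -10.   4.] [  0.1 -10.    3.9] [-0.9  0.2  0.5] 6.78
[  0. -10.   2.] [ -0.  -10.    2.1] [ 0.7 -1.1 -0.3] 7.03
[  0. -10.   0.] [-0.  -9.9 -0.1] [ 1.1 -0.9 -0.4] 7.28
[  0. -10.  -2.] [-0.  -9.9 -2.2] [ 1.  -0.1  0.4] 7.53
[  0. -10.  -4.] [-0.  -9.9 -4.2] [-0.2 -0.4 -0.8] 7.78
[  0. -10.  -6.] [ 0.  -9.9 -6.2] [ 0.2  0.3 -0.3] 8.03
[  0. -10.  -8.] [ -0.  -10.1  -7.8] [-0.  -1.2  1.4] 8.28
[  0. -10. -10.] [  0.  -10.7 -10. ] [ 0.2 -3.1  1. ] 8.53
[  0. -10. -12.] [  0.1 -10.4 -12.1] [ 0.2 -4.3 -0. ] 8.78
[  0. -10. -14.] [  0.  -10.1 -14.1] [-0.5 -4.4  0.7] 9.03
```

```bash
python3 - <<'E'
from h import *
p,st=go((0,-10,-14),(0,11,-14),2,12)
E
```

```text
[  0.   -8.1 -14. ] [  0.   -7.8 -13.9] [0.6 1.5 0.3] 9.28
[  0.   -6.2 -14. ] [ -0.   -5.8 -14.1] [0.1 2.5 0.2] 9.53
[  0.   -4.3 -14. ] [ -0.   -3.9 -14.1] [ 0.6  1.8 -0.4] 9.78
[  0.   -2.4 -14. ] [  0.   -2.1 -14.1] [0.9 0.5 0.1] 10.03
[  0.   -0.5 -14. ] [  0.   -0.4 -14.1] [ 0.8  2.  -1. ] 10.28
[  0.    1.5 -14. ] [  0.    1.4 -14. ] [ 0.9  0.7 -0.6] 10.53
[  0.    3.4 -14. ] [ -0.    3.5 -14.1] [ 0.6  1.7 -0.9] 10.78
[  0.    5.3 -14. ] [  0.    5.5 -14.1] [ 1.1  1.3 -1.2] 11.03
[  0.    7.2 -14. ] [  0.    7.4 -14. ] [ 0.4  1.6 -1.7] 11.28
[  0.    9.1 -14. ] [  0.    9.3 -13.9] [ 0.4  0.9 -0.6] 11.53
[  0.  11. -14.] [ -0.   11.2 -13.8] [1.2 1.4 0. ] 11.78
```

A steady drag of about 3 N shows the tooth moved with the blade. Next come more strokes until it stops hard.

```bash
python3 - <<'E'
from h import *
p=np.array([0,11.,-14])
for i in range(3):
    go(p,(0,p[1]-1,-14),5,50,log=False)
    go((0,p[1]-1,-14),(0,p[1]-1,-1.5),30,50,60,False)
    go((0,p[1]-1,-1.5),(0,-10,-1.5),30,50,80,False)
    print("free",ft()[0].round(1))
    p,st=go((0,-10,-1.5),(0,-10,-14),4,7)
    if st: print("blocked in insertion"); break
    p,st=go(p,(0,11,-14),2,10)
    if st: print("STOP at",p); break
E
```

```text
free [-0.9 -0.5 -1. ]
[  0.  -10.   -4.6] [ 0.  -9.7 -5. ] [-0.1  0.8 -0.1] 13.03
[  0.  -10.   -7.8] [ 0.  -9.8 -8. ] [0.7 0.9 1.2] 13.28
[  0.  -10.  -10.9] [  0.   -9.9 -11.2] [1.6 0.4 0.7] 13.53
[  0. -10. -14.] [  0.   -9.9 -14.3] [ 0.8  0.2 -0.1] 13.78
[  0.   -8.1 -14. ] [ -0.   -8.  -13.8] [ 0.6  0.6 -0.3] 14.03
[  0.   -6.2 -14. ] [ -0.   -6.1 -13.9] [-0.6  0.1 -0. ] 14.28
[  0.   -4.3 -14. ] [  0.   -4.4 -14. ] [0.2 0.3 0. ] 14.53
[  0.   -2.4 -14. ] [ -0.   -2.7 -13.8] [-0.1 -1.6  0.4] 14.78
[  0.   -0.5 -14. ] [  0.   -0.6 -13.7] [-1.1 -1.7  2. ] 15.03
[  0.    1.5 -14. ] [ -0.    1.4 -13.7] [-0.3 -2.7  1.6] 15.28
[  0.    3.4 -14. ] [ -0.    3.5 -13.9] [-0.3 -1.8  3.5] 15.53
[  0.    5.3 -14. ] [  0.    4.  -13.8] [-0.1 -5.9  0.7] 15.78
[  0.    7.2 -14. ] [  0.1   5.1 -13.8] [ 0.1 -6.9  0.5] 16.03
[  0.    9.1 -14. ] [  0.1   6.6 -13.8] [-0.8 -8.   0.2] 16.28
[  0.  11. -14.] [  0.    8.5 -13.8] [-0.1 -7.9 -1. ] 16.53
free [-0.1  4.  -0.3]
[  0.  -10.   -4.6] [-0.1 -9.1 -5.2] [-0.5  1.5 -0.5] 17.79
[  0.  -10.   -7.8] [-0.  -9.2 -8.1] [-0.2  0.4 -0.5] 18.04
[  0.  -10.  -10.9] [-0.1 -9.3 -9.5] [-0.3  2.   4.9] 18.29
[  0. -10. -14.] [ 0.1 -9.4 -9.8] [ 0.5  4.7 12.9] 18.54
blocked in insertion
```

At y of about 4 the force jumped to 6–8 N: the stop, or the spoon turning in the grip. I'll back out and look.

```bash
python3 - <<'E'
from h import *
go((0,-10,-14),(0,-4,-6),40,90,60); go((0,-4,-6),(0,-4,25),40,90,100)
a=imaging.camera("scene");b=imaging.camera("top")
cv2.imwrite("pics/s3.png",a[:,:,::-1]);cv2.imwrite("pics/t3.png",b[:,:,::-1])
s0=cv2.imread("pics/scene0.png");t0=cv2.imread("pics/top0.png")
def c(im,X,n):
    x,y=np.round(proj(n,X)).astype(int); print(n,x-20,y-15)
    return cv2.resize(im[y-15:y+15,x-20:x+20],(400,300),interpolation=cv2.INTER_CUBIC)
m=SLOT+F@[-20,0,12]
cv2.imwrite("pics/cmp3.png",cv2.convertScaleAbs(np.vstack([np.hstack([c(s0,m,"scene"),c(t0,m,"top")]),np.hstack([c(a[:,:,::-1],m,"scene"),c(b[:,:,::-1],m,"top")])]),alpha=1.6))
print("tip exp", proj("scene",SLOT+F@[0,-4,25]),proj("top",SLOT+F@[0,-4,25]))
for x in(-83,-87): print(x,proj("scene",SLOT+F@[x+30,0,-4]),proj("top",SLOT+F@[x+30,0,-4]))
E
```

```text
[ 0. -4. -6.] [ 0.  -4.8 -5.9] [ -0.7  -7.4 -12.9] 18.86
[ 0. -4. 25.] [-0.1 -4.3 24.7] [ 0.  -1.4 -1. ] 19.32
scene 319 272
top 280 190
scene 319 272
top 280 190
tip exp [343.90841356 281.0453764 ] [295.44224022 204.20175808]
-83 [330.01973686 297.99361932] [306.72228971 204.17235142]
-87 [328.62116502 299.01215008] [307.78188569 203.64514385]
```

View pics/cmp3.png

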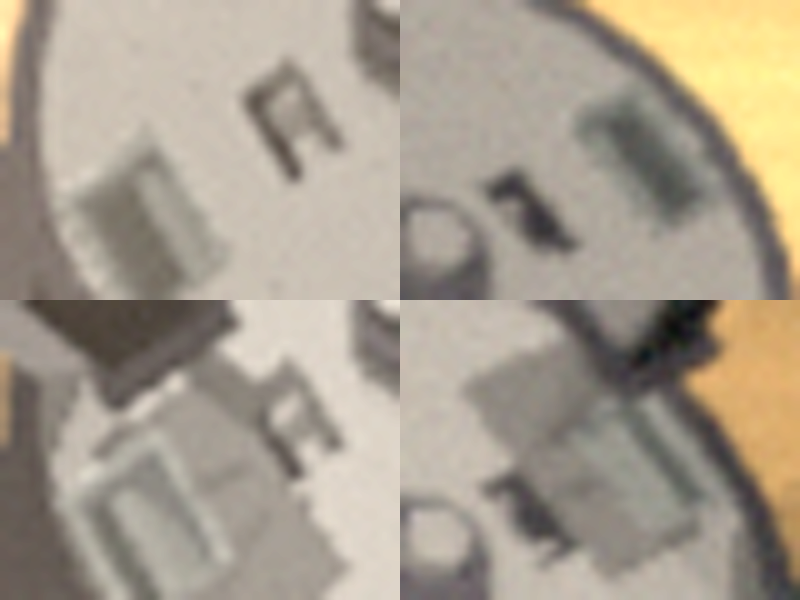

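In the pane the lining band has moved down to the lower edge. In the scene tile the dark band went from (75–185) to (90–140), with the light shoe behind it. The drop is about 7–8 mm, near 1.9 teeth, which agrees with the tooth angles. I'll confirm the stop: firmer grip, insert into the gap, then push gently.

```bash
python3 - <<'E'
from h import *
ctrl.command_gripper(0.0,60)
p,st=go((0,-4,25),(0,0,-3),50,6,80)
p,st=go(p,(0,0,-14),4,7)
if not st: p,st=go(p,(0,11,-14),1,9)
ctrl.sleep(0.2); print(st,[v.round(1) for v in ft()[:2]])
E
```

```text
[ 0.  0. -3.] [ 0.1  0.  -3.1] [-0.8  0.   0.1] 20.13
[ 0.   0.  -6.7] [-0.  -0.1 -6.5] [ 0.  -0.  -0.5] 20.38
[  0.    0.  -10.3] [  0.    0.1 -10.6] [ 1.3  1.  -0.8] 20.63
[  0.   0. -14.] [  0.    0.1 -14.4] [ 0.3 -0.6 -0.3] 20.88
[  0.   1. -14.] [ -0.    1.  -13.9] [0.2 0.9 0.5] 21.13
[  0.   2. -14.] [ -0.    2.  -13.9] [-0.1  1.4 -0.1] 21.38
[  0.   3. -14.] [  0.    3.1 -14. ] [-0.1  0.2  0.2] 21.63
[  0.   4. -14.] [ -0.   4. -14.] [ 0.1  1.6 -0.3] 21.88
[  0.   5. -14.] [ -0.   5. -14.] [-1.4  0.   0.8] 22.13
[  0.   6. -14.] [  0.    5.8 -13.9] [-0.2 -0.4 -0.4] 22.38
[  0.   7. -14.] [  0.    6.3 -13.9] [-0.2 -2.7 -0.9] 22.63
[  0.   8. -14.] [  0.    6.7 -13.9] [-0.3 -4.9 -1.9] 22.88
[  0.   9. -14.] [  0.    7.  -13.8] [ 0.1 -6.9 -1.5] 23.13
[  0.  10. -14.] [  0.1   7.2 -13.8] [-0.4 -8.2 -1.2] 23.38
[  0.  11. -14.] [  0.1   7.5 -13.7] [ 0.  -9.7 -2.4] 23.63
True [array([-0.6, -9.4, -4.1]), array([  0.1,   7.4, -13.7])]
```

It stops hard: contact at 5.8, then the force rises straight to 9.7 N without slip, where turning takes only 2–4 N. Now the spoon goes back.

```bash
python3 - <<'E'
from h import *
go((0,11,-14),(0,5,-14),10,50,60,False); go((0,5,-14),(0,5,35),60,50,120)
q=quat(tool(DN,az(-15)))
ctrl.move_to([514.5,-314,200],q); ctrl.sleep(.2)
z0=np.array(get_state()["contact_force"])
for z in [145,125,110,100,92,86,82,80,79,78,77]:
    ctrl.line_to([514.5,-314,z],feed=80); s=get_state(); d=np.array(s["contact_force"])-z0
    print(z,np.round(s["eef_pos"],1),d.round(1),round(s["t"],1))
    if np.linalg.norm(d)>8: break
E
```

```text
[ 0.  5. 35.] [-0.2  5.4 34.8] [ 0.2 -0.4 -0.8] 24.64
145 [ 514.7 -314.2  145.4] [-0.9  0.1  0. ] 27.1
125 [ 514.  -313.6  123.9] [-0.1 -0.3  0.8] 27.5
110 [ 514.  -313.6  108.8] [ 0.   0.3 -0.4] 27.8
100 [ 514.1 -313.6   99.1] [-0.1 -0.9 -0.2] 28.1
92 [ 514.1 -313.7   91.1] [-0.3 -0.1  1. ] 28.3
86 [ 514.2 -313.8   85.4] [-0.6  0.1  1.3] 28.6
82 [ 514.3 -313.9   81.6] [ 0.6 -1.  -0.6] 28.8
80 [ 514.4 -314.    79.9] [-0.1  0.   0.6] 29.1
79 [ 514.5 -314.    79. ] [ 0.   0.1 -0. ] 29.3
78 [ 514.5 -314.    78. ] [-0.1  0.5 -0.5] 29.6
77 [ 514.5 -314.    77.9] [-1.9  1.6  5.9] 29.8
```

Flange contact at about 78. Release, rise and check.

```bash
python3 - <<'E'
from h import *
ctrl.line_to([514.5,-314,78],feed=20)
ctrl.command_gripper(0.6); ctrl.sleep(.3)
ctrl.line_to([514.5,-314,200],feed=150)
ctrl.move_j([-1.254,0.087,1.371,0,1.684,-0.103]); ctrl.sleep(.3)
s=get_state(); print(s["t"])
a=imaging.camera("scene")[:,:,::-1];b=imaging.camera("top")[:,:,::-1]
cv2.imwrite("pics/s4.png",a);cv2.imwrite("pics/t4.png",b)
f=lambda im,x,y,w,h:cv2.resize(im[y:y+h,x:x+w],(400,300),interpolation=cv2.INTER_CUBIC)
cv2.imwrite("pics/end.png",cv2.convertScaleAbs(np.vstack([np.hstack([f(a,135,215,100,75),f(b,400,195,100,75)]),np.hstack([f(a,319,272,40,30),f(b,280,190,40,30)])]),alpha=1.5))
E
```

```text
33.6417
```

View pics/end.png

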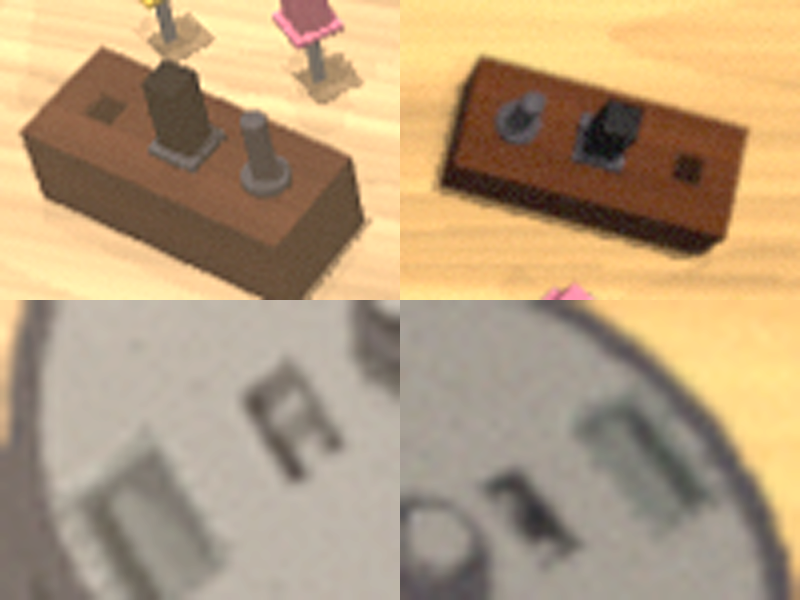

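The spoon stands upright on its flange in the middle hole, the punch hasn't moved, and the lining's outer edge is at about (683,441) in the top tile, where x = -87 mm projects. Handing in.

```bash
python3 -c "
from workcell import ctrl
print(ctrl.close_job())"
```

```text
the job is handed in; nothing more can be done
None
```

The job is handed in, with no verdict returned: the wheel was turned to its hard stop (pushed to about 10 N, no further), the lining's edge looks to be at the drum, the spoon is back on its flange in the block's middle hole, and the punch is still in place.

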